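# Check the inner gate of an evidence pass box by touch, then raise its outer shutter

### The job

The inner gate of the evidence pass box may have stuck a few centimetres open, and nobody can tell by looking: while the front shutter is still down, press the gate's red cap straight down until it goes no farther, and hold it there with a firm, steady push of about 12 N for half a second (never more than 30 N), to be sure that the gate is shut. Only then take the blue pull on the front and raise the slatted shutter until it stays up by itself, and let go. Leave the jar inside, the yellow evidence tent and the stapler where they are.

Things in the scene. Friction and masses are not known exactly. Their poses are not given: they have to be found in the camera images.
- pass_box: Fixed pass box: half-round chamber 262 mm in x, 236 mm in y, 163 mm high; on its +y side a grey gate housing 160 mm high, then a small glove box (230 mm in x, 190 mm in y, 186 mm high with handle). Origin: centre of the chamber's underside, on the bench. -x is the front with the slatted shutter, +y points to the glove box, z up. Place varies, yaw within 0.2 rad.
- shutter (a joint): Angle of the slatted shutter in its round side tracks: 0 shut (down), 1.4 fully open, at the stop. The pull moves up and back on a circle about shutter_axis. By its weight the shutter falls shut from below about 0.75 rad and opens on by itself from above about 0.95 rad. Lifting takes under 3 N.
- shutter_axis (a point): Fixed point on the horizontal axis of the shutter, in its middle, 30 mm above the bench; the axis runs along pass_box's y. The slats lie 117 mm from it (outer face 120 mm), the side cheeks reach 133 mm.
- shutter_pull (a point): Centre of the blue barrel-shaped pull: cylinder 26 mm in diameter, 36 mm long along pass_box's y, flat ends (grip these, fingers closing along y; it can turn between them), on a 12 mm stem off the lowest slats. 155 mm from the axis: 12 degrees above horizontal, in front of it, when shut; just past the top (92 degrees) when open. Gap to the slats 22 mm.
- jar: White jar with black lid, 56 mm across, 62 mm high, standing loose inside the chamber behind the shutter. Origin at the centre of its underside. To be left alone.
- tent: Yellow folded evidence tent, 44 x 45 mm, 57 mm high, loose on the bench to the right of the pass box. Origin at the centre of its underside. To be left alone.
- stapler: Blue and black stapler, 33 x 137 mm, 50 mm high, loose on the bench to the right in front. Origin at the centre of its underside. To be left alone.
- cap_top (a point): Centre of the top face of the red mushroom cap (42 mm across, 21 mm high, nearly flat on top) on an upright 10 mm rod over the gate housing; pressing it straight down pushes the inner gate down. At x = -20, y = 127 mm of pass_box, 193 to 241 mm over the bench. Nothing stands as high within 100 mm of it.
- gate_cap (a joint): How far the cap is pressed down on its rod against its spring (m): 0 free, 3 N per mm (0.003 at 9 N, 0.004 at 12 N), rigid after 0.008 (24 N). It shows the push alone, not where the gate is.
- gate_rod: The cap's steel rod, which moves with the hidden gate; origin at its top, 17 mm under the top of the unpressed cap. It is clamped to the gate at an unknown height (+-9 mm) and the gate starts 0 to 30 mm above shut, so no height tells if it is shut. The gate slides down under 4 to 5 N (friction) and stays where left; more resistance, without movement, is the stop.

How it is judged (in metres and radians):
On the way, in this order (a step that is already met when the one before it is completed fails the run):
1. with the shutter down, the red cap is pressed down with more than 9 N for 0.3 s and its rod does not move: the inner gate is shut (value of joint gate_cap above 0.003 m and linear speed of gate_rod below 0.003 m/s and value of joint shutter below 0.06 rad), for 0.3 s.
2. the shutter is raised beyond 1.15 rad (value of joint shutter above 1.15 rad), for 0.2 s.
At the end, for the whole second after the job is handed in: The shutter stands open (above 1.2 rad) and still, the gate has not been lifted again (rod top lower than 199 mm over the bench), jar, tent and stapler lie within 15 mm of where they were (value of joint shutter above 1.2 rad and velocity of joint shutter below 0.05 rad/s and z of gate_rod in the frame of pass_box below 0.199 m and distance of each of jar, tent, stapler from where it was at the start of the episode below 0.015 m); the robot touches nothing.
It fails at once if the red cap is pressed with more than 30 N (contact force between gate_rod and anything else above 30 N).
It fails at once if the jar, the tent or the stapler is knocked over or away (distance of any of jar, tent, stapler from where it was at the start of the episode above 0.03 m or angle between jar's own z axis and vertical above 0.4 rad).
It also fails if it takes over 58 s, if anything falls off the work surface, if the arm or the gripper's body presses on something with over 40 N, if the wrist force passes 120 N, or if a joint passes its speed limit or range.

### The arm

A 7-joint arm with a two-finger parallel gripper is mounted at the origin on a cart in front of the work surface, level with it; the furniture and walls round the work are solid. World frame = base frame: x ahead of the robot, y to its left, z up, the work surface at z = 0. Lengths are in mm, angles in rad, forces in N, time in s.
With the tool pointing down it reaches from about 400 to 750 mm from the base axis. Payload 19.5 kg.
Tool frame: the origin (TCP) lies at the very end of the fingers, on their centre line; the grasp point (between the pads) lies 19 mm behind it; z points along the fingers, y is the direction in which the jaws open and shut (so a half turn about z gives the same grasp; the last joint's range is limited). The gripper opens to 85 mm and grips with 20 to 120 N. Pads are 22 mm wide; open, the fingers measure 114 mm over their backs; the gripper's body (76 mm by 85 mm) begins 54 mm behind the grasp point. The pads swing forward as they close: fully open they stand 13 mm farther back than shut.
Start: joints at [1.149, 0.707, -0.028, 1.485, 0.022, 0.951, -0.075], TCP at [213.163, -534, 231.268] pointing down, gripper open.
Joint ranges: [-2.71, 2.71], [-0.32, 2.16], [-1.57, 1.52], [0, 2.45], [-1.46, 4.6], [0, 2.02], [-2.83, 2.83]. Speed limits (rad/s): [1.89, 1.89, 2.57, 2.57, 3.01, 3.01, 3.01].

### API

Orientations are given as a rotation vector (axis times angle).
In Python, from station import manip gives the robot as it stands.
- The arm moves only by the tool send_rows, never from a script. Its arguments are lists of equal length, an entry for each row: "dp": the shift along the world's x, y, z in cm, a list of three; "rot": the turn, a rotation vector about the world's x, y, z in degrees, a list of three; "jaw": the closure in counts, from 0 (fully open) to 255 (shut). A call has exactly 5 rows; each row is the pose to reach, as a shift and turn from the pose commanded when the call began; what a row does not reach only later rows make up. A row lasts 1/12 s, in which the tool goes at most 41.7 mm and 7.16 degrees, less where a joint would pass 70% of its speed; a pose out of reach is approached as far as the arm can. A call with a gripper value outside its range is refused whole. The fingers move at their own pace and stop on an object; "force" is the grip in N (left out, the last holds). Time passes only in rows, so rows that repeat a pose let the fingers close, or fill a call up. It gives the time, the measured TCP pose, the force and the opening at its end, in the units of the state.
- manip.get_state(): the state, without advancing time (a new reading comes with each control period).
- manip.capture(name): name is "side" or "top" or "wrist"; returns (picture, depth): 400x640x3 uint8, red, green, blue; 400x640 float32, mm along the optical axis (not along the pixel's ray), 0 where there is no reading.
- manip.calibration(name): a dict with "mtx" (3x3 intrinsics, pixels), "R" (3x3) and "t" (3): a world point X has camera coordinates R X + t. Camera axes: x right, y down, z forward; pixel columns grow to the right and rows downward; lengths in mm; the calibration is good to about 2 mm. A picture is of the moment at which its call begins: read the wrist's pose just before it. calibration takes no time and is no camera call; for the wrist camera it gives the pose at the moment of the call.
- manip.finish_job(): hands the job in, once; it reports no verdict.
The state is a dict: "clock": time; "joint_pos": joint angles; "joint_vel": joint speeds; "joint_torque": joint torques, N m; "eef_pos": TCP position; "ee_rot": TCP orientation; "wrist_force": force on the tool from outside, world axes, zero at the start; "wrist_torque": the same for the moment, N m; "opening": finger opening in mm.
Only numpy, scipy, OpenCV 4.12 (cv2) and the standard library are available. Lean on these libraries where they do the work, as an engineer would, in place of code of your own. Each camera call takes 0.05 s, during which the arm holds its last target.

## Working session

There is one attempt and no reset: what is moved stays moved. The work goes in short steps, Python scripts to look and compute and a tool call to move; the robot and the scene stay as the last step left them, time stands still between calls to the robot, and variables do not carry over. Pictures are saved under pics/ and viewed, and the job is handed in when it is done.

Besides the shell and the picture viewer there is one more tool, called as name(argument=value, ...), one argument or row to a line, values as JSON. send_rows: Moves the arm, as the interface text tells. Its arguments: {"type":"object","properties":{"dp":{"type":"array"},"rot":{"type":"array"},"jaw":{"type":"array"},"force":{"type":"number"}},"required":["dp","rot","jaw"]}

```bash
mkdir -p pics; ls
python3 - <<'E'
from station import manip
import cv2, numpy as np
s=manip.get_state(); print(s)
for n in ["side","top","wrist"]:
    c=manip.calibration(n)
    im,d=manip.capture(n)
    cv2.imwrite(f"pics/{n}0.png",im[:,:,::-1]); np.savez(f"{n}0.npz",im=im,d=d,**c)
    print(n,c)
E
```

```text
pics
{'clock': 0.0, 'joint_pos': array([ 1.14932788,  0.70705032, -0.0276016 ,  1.48500257,  0.02198441,
        0.95091255, -0.07552057]), 'joint_vel': array([ 0.00025433, -0.00208447, -0.00185839,  0.00129166, -0.00203363,
       -0.00127409, -0.0004065 ]), 'joint_torque': array([-7.47510894e-04, -8.83207583e+01,  1.23449609e+00, -2.36161816e+01,
        1.68683496e-02,  6.47881476e-03,  2.73073306e-05]), 'eef_pos': array([ 213.05181281, -533.78504722,  230.85701158]), 'ee_rot': array([-3.08411199e+00, -5.92699805e-01,  3.66952517e-04]), 'wrist_force': array([-0.01445581,  0.02684109, -0.23096801]), 'wrist_torque': array([-0.04181522, -0.02335876,  0.01584365]), 'opening': 85.07941081067419}
side {'mtx': array([[400.04751352,   0.        , 320.81716624],
       [  0.        , 400.04751352, 187.85052018],
       [  0.        ,   0.        ,   1.        ]]), 'R': array([[-3.11680609e-01,  9.50186720e-01, -6.28952505e-04],
       [ 7.73851506e-01,  2.53454855e-01, -5.80443351e-01],
       [-5.51370153e-01, -1.81399653e-01, -8.14300387e-01]]), 't': array([ 254.27569637, -299.05118036, 1502.02385652])}
top {'mtx': array([[393.09884365,   0.        , 322.89873769],
       [  0.        , 393.09884365, 198.70586152],
       [  0.        ,   0.        ,   1.        ]]), 'R': array([[ 0.02626414, -0.9996385 ,  0.00574955],
       [-0.99713778, -0.02660548, -0.07076998],
       [ 0.07089737, -0.00387439, -0.99747609]]), 't': array([-117.24881407,  542.85094159, 1008.18579816])}
wrist {'mtx': array([[336.19290886,   0.        , 319.7764959 ],
       [  0.        , 336.19290886, 201.48788996],
       [  0.        ,   0.        ,   1.        ]]), 'R': array([[ 0.37120897, -0.92854766, -0.00177544],
       [-0.88801964, -0.35556437,  0.2915392 ],
       [-0.27133932, -0.10664534, -0.95655724]]), 't': array([-573.00291089,  -38.81080165,  379.41916139])}
```

View pics/side0.png

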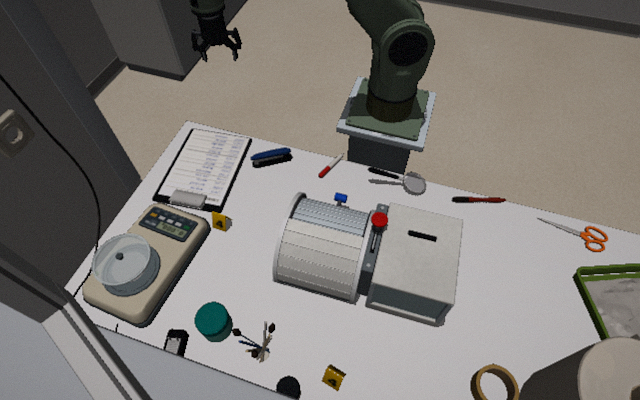

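View pics/top0.png

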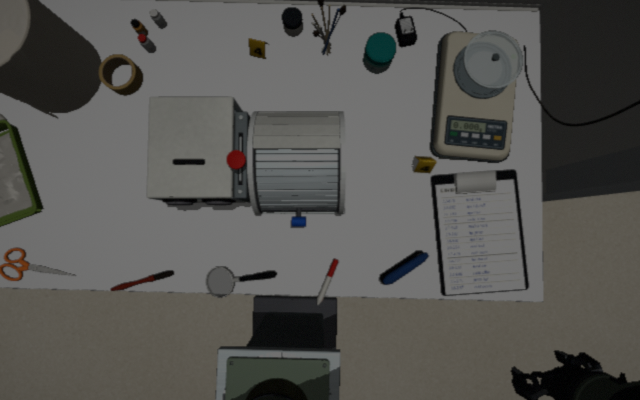

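The top view shows the red cap at about (236,160), the blue pull at (299,220), the stapler at (404,267) and the tent at (424,164). In the side view the cap is at (380,219) and the pull at (341,198).

```bash
cat > h.py <<'E'
import numpy as np, cv2
def cam(c,uv,depth):
    uv=np.atleast_2d(uv); d=np.atleast_1d(depth)
    p=np.c_[uv,np.ones(len(uv))]@np.linalg.inv(c['mtx']).T*d[:,None]
    return (p-c['t'])@c['R']
def plane(c,uv,z):
    uv=np.atleast_2d(uv)
    r=(np.c_[uv,np.ones(len(uv))]@np.linalg.inv(c['mtx']).T)@c['R']; o=-c['R'].T@c['t']
    return o+r*((z-o[2])/r[:,2])[:,None]
def tri(c1,u1,c2,u2):
    P=[c['mtx']@np.c_[c['R'],c['t']] for c in (c1,c2)]
    X=cv2.triangulatePoints(P[0],P[1],np.float64(u1).reshape(2,1),np.float64(u2).reshape(2,1))
    return (X[:3]/X[3]).ravel()
def blobs(im,lo,hi,win=None,amin=15):
    h=cv2.cvtColor(im,cv2.COLOR_RGB2HSV); m=cv2.inRange(h,np.array(lo),np.array(hi))
    n,l,s,ce=cv2.connectedComponentsWithStats(m)
    return [(s[i],ce[i],l==i) for i in range(1,n) if s[i][4]>=amin]
E
python3 - <<'E'
from h import *
C={n:dict(np.load(n+"0.npz")) for n in("top","side")}
for n in C:
    c=C[n]
    for nm,lo,hi in(("red",(0,150,80),(8,255,255)),("red2",(172,150,80),(180,255,255)),("blue",(105,140,60),(125,255,255))):
        for s,ce,m in blobs(c['im'],lo,hi):
            d=c['d'][m]; v,u=np.nonzero(m); ok=d>0
            P=cam(c,np.c_[u,v][ok],d[ok])
            print(n,nm,s,ce.round(1),"med",np.median(P,0).round(),"zrange",np.percentile(P[:,2],[5,95]).round(), "xr",np.percentile(P[:,0],[3,97]).round(),"yr",np.percentile(P[:,1],[3,97]).round())
# dense cloud of box in top
c=C['top']; v,u=np.mgrid[0:400,0:640]; P=cam(c,np.c_[u.ravel(),v.ravel()],c['d'].ravel())
P=P[(c['d'].ravel()>0)]
for lo,hi in((140,158),(150,168),(160,200)):
    q=P[(P[:,2]>lo)&(P[:,2]<hi)&(P[:,0]>250)&(P[:,0]<800)&(abs(P[:,1])<450)]
    r=cv2.minAreaRect(q[:,:2].astype(np.float32)); print(lo,hi,len(q),r)
im=cv2.resize(c['im'][80:240,130:360],None,fx=3.4,fy=3.4,interpolation=cv2.INTER_CUBIC); cv2.imwrite("pics/topz.png",im[:,:,::-1])
c=C['side'];im=cv2.resize(c['im'][180:335,260:480],None,fx=3.5,fy=3.5,interpolation=cv2.INTER_CUBIC); cv2.imwrite("pics/sidez.png",im[:,:,::-1])
E
```

```text
top red [227 150  18  18 252] [235.6 158.9] med [612.  87. 211.] zrange [208. 213.] xr [596. 630.] yr [ 71. 103.]
top red [329 260   8  17  50] [332.7 268. ] med [ 367. -134.   16.] zrange [13. 20.] xr [348. 386.] yr [-141. -125.]
top blue [292 217  14   9 120] [298.4 221.1] med [485. -43.  73.] zrange [69. 77.] xr [475. 495.] yr [-60. -28.]
side red [319 166  11  11  47] [324. 171.] med [ 369. -136.   14.] zrange [ 9. 18.] xr [350. 390.] yr [-145. -125.]
side red [483 198  20   3  30] [492.8 198.7] med [310. 398.  15.] zrange [10. 18.] xr [301. 319.] yr [373. 423.]
side red [372 212  16  15 179] [379.1 219. ] med [615.  84. 210.] zrange [207. 212.] xr [597. 631.] yr [ 68. 101.]
side blue [251 148  38  11 145] [270.2 152.6] med [ 376. -318.   47.] zrange [42. 51.] xr [343. 408.] yr [-367. -272.]
side blue [335 193  12   9  78] [340.4 197.2] med [491. -46.  72.] zrange [61. 77.] xr [481. 497.] yr [-62. -31.]
140 158 4262 ((646.0503540039062, 68.02191162109375), (231.38914489746094, 434.40509033203125), 1.9894044399261475)
150 168 3555 ((647.4348754882812, 70.44229125976562), (228.09007263183594, 440.3258972167969), 1.684273362159729)
160 200 9605 ((647.7772216796875, 72.52182006835938), (227.6078338623047, 443.83197021484375), 1.8555328845977783)
```

View pics/topz.png

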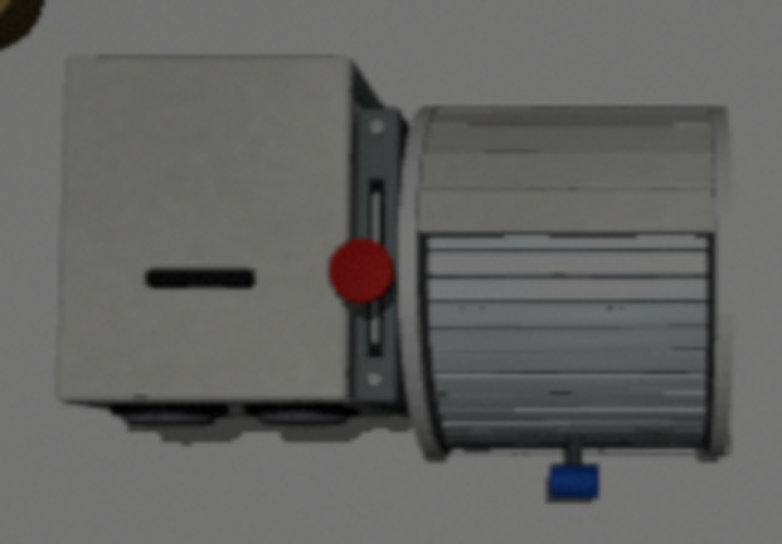

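View pics/sidez.png

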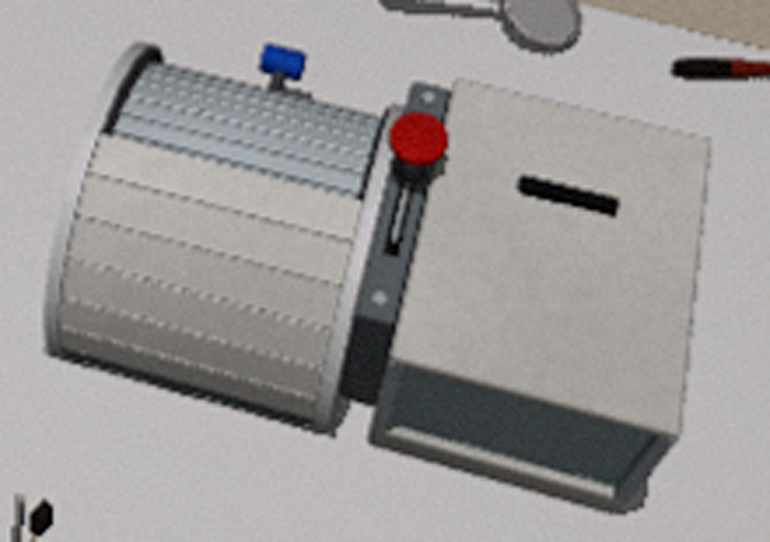

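Run:
```python
from h import *
C={n:dict(np.load(n+"0.npz")) for n in("top","side")}
T,S=C['top'],C['side']
cap=tri(T,(235.6,158.9),S,(379.1,219.)); pull=tri(T,(298.4,221.1),S,(340.4,197.2))
print("cap",cap,"pull",pull)
# yaw from top-face edges of glove box and chamber extents
v,u=np.mgrid[0:400,0:640]
P=cam(T,np.c_[u.ravel(),v.ravel()],T['d'].ravel()).reshape(400,640,3)
ys,pts=[],[]
for r in range(110,185):
    row=P[r,:,2]
    # glove box left edge: first col with z>130
    k=np.where((row>130)&(u[r]>120)&(u[r]<400))[0]
    if len(k): pts.append(np.r_[P[r,k[0],:2],P[r,k[-1],:2]])
pts=np.array(pts)
for i in (0,2):
    l=cv2.fitLine(pts[:,i:i+2].astype(np.float32),cv2.DIST_HUBER,0,.01,.01).ravel(); print("edge",i,np.rad2deg(np.arctan(l[1]/l[0])),l[2:])
# crest line of chamber: per column max z with smooth fit, line along front slats at z ~100
q=[]
for cc in range(262,336):
    col=P[:,cc]; z=col[:,2]
    k=np.where((z>95)&(z<105)&(v[:,cc]>170)&(v[:,cc]<215))[0]
    if len(k): q.append(col[k].mean(0))
q=np.array(q); l=cv2.fitLine(q[:,:2].astype(np.float32),cv2.DIST_HUBER,0,.01,.01).ravel(); print("slat",np.rad2deg(np.arctan2(-l[0],l[1])),l[2:],len(q),q[:,2].mean())
# cylinder fit: axis from points on slats/chamber between y -130..20
m=(P[...,2]>60)&(P[...,1]<10)&(P[...,1]>-110)&(P[...,0]>480)&(P[...,0]<780)
p=P[m]; p=p[(p[:,2]>80)]
xr=p[:,0]+p[:,1]*np.tan(np.deg2rad(1.7))
A=np.c_[2*xr,2*p[:,2],np.ones(len(p))]; s=np.linalg.lstsq(A,xr**2+p[:,2]**2,rcond=None)[0]
print("axis x' ,z, r",s[0],s[1],np.sqrt(s[2]+s[0]**2+s[1]**2))
```

```text
cap [613.38429198  85.550202   208.95699089] pull [485.66487693 -45.01931623  64.79142688]
edge 0 66.768135 [529.73956  34.37576]
edge 2 -13.559886 [ 547.8253   -117.783165]
slat -178.43336 [539.8716   -28.402193] 74 100.57029998704016
axis x' ,z, r 646.5208206545561 28.92429357683409 126.64147032784462
```

send_rows(
  dp=[
    [2,3.1,1],
    [4,6.2,2],
    [6,9.3,3],
    [8,12.4,4],
    [10,15.5,5],
  ],
  rot=[
    [0,0,-4],
    [0,0,-8],
    [0,0,-12],
    [0,0,-16],
    [0,0,-20.2],
  ],
  jaw=[255,255,255,255,255],
)

```text
clock: 0.57
eef_pos: [313.7, -377.4, 281.6]
ee_rot: [-3.141, -0.037, -0.0]
wrist_force: [0.9, -1.0, -0.4]
opening: 25.5
```

send_rows(
  dp=[
    [2,3.1,0],
    [4,6.2,0],
    [6,9.3,0],
    [8,12.4,0],
    [10,15.5,0],
  ],
  rot=[
    [0,0,0],
    [0,0,0],
    [0,0,0],
    [0,0,0],
    [0,0,0],
  ],
  jaw=[255,255,255,255,255],
)

```text
clock: 0.98
eef_pos: [413.8, -222.3, 281.3]
ee_rot: [-3.141, -0.043, 0.0]
wrist_force: [0.4, 0.6, -0.0]
opening: 0.0
```

send_rows(
  dp=[
    [2,3.1,0],
    [4,6.2,0],
    [6,9.3,0],
    [8,12.4,0],
    [10,15.5,0],
  ],
  rot=[
    [0,0,0],
    [0,0,0],
    [0,0,0],
    [0,0,0],
    [0,0,0],
  ],
  jaw=[255,255,255,255,255],
)

```text
clock: 1.4
eef_pos: [513.8, -67.2, 281.3]
ee_rot: [-3.141, -0.043, 0.0]
wrist_force: [0.5, -0.5, 0.7]
opening: 0.2
```

send_rows(
  dp=[
    [2,3.1,0],
    [4,6.2,0],
    [6,9.3,0],
    [8,12.3,0],
    [9.95,15.25,-1],
  ],
  rot=[
    [0,0,0],
    [0,0,0],
    [0,0,0],
    [0,0,0],
    [0,0,0],
  ],
  jaw=[255,255,255,255,255],
)

```text
clock: 1.82
eef_pos: [613.8, 85.4, 272.4]
ee_rot: [-3.141, -0.043, -0.003]
wrist_force: [0.9, -0.5, 0.5]
opening: -0.0
```

send_rows(
  dp=[
    [0,0,-1.5],
    [0,0,-3],
    [0,0,-4.5],
    [0,0,-4.5],
    [0,0,-4.5],
  ],
  rot=[
    [0,0,0],
    [0,0,0],
    [0,0,0],
    [0,0,0],
    [0,0,0],
  ],
  jaw=[255,255,255,255,255],
)

```text
clock: 2.23
eef_pos: [612.5, 83.5, 226.2]
ee_rot: [3.141, 0.043, -0.002]
wrist_force: [-0.7, -0.5, 1.1]
opening: 0.2
```

Run:
```python
from station import manip
import cv2
from h import *
s=manip.get_state(); print(s['eef_pos'],s['wrist_force'])
im,d=manip.capture("side"); 
cv2.imwrite("pics/side1.png",cv2.resize(im[130:335,240:480],None,fx=3,fy=2.9)[:,:,::-1].copy())
im,d=manip.capture("wrist"); cv2.imwrite("pics/wrist1.png",im[:,:,::-1])
```

```text
[612.48138499  83.45554221 226.15489509] [-0.70682921 -0.50242152  1.06397647]
```

View pics/side1.png

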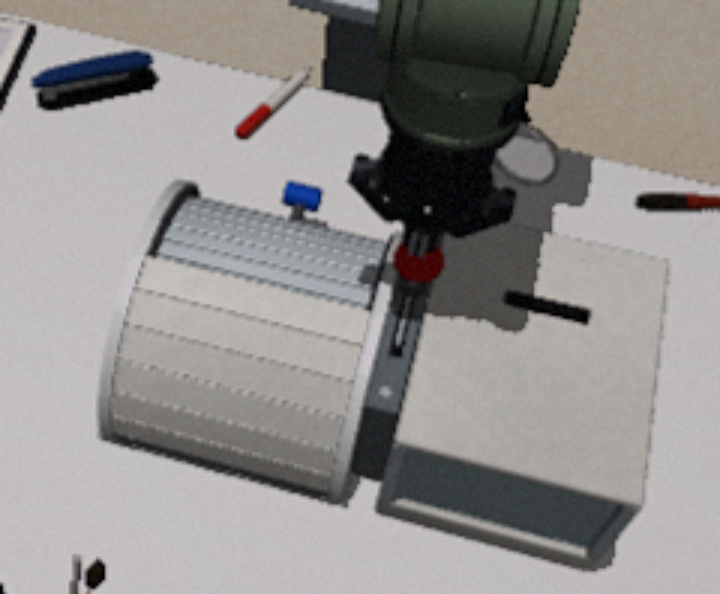

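View pics/wrist1.png

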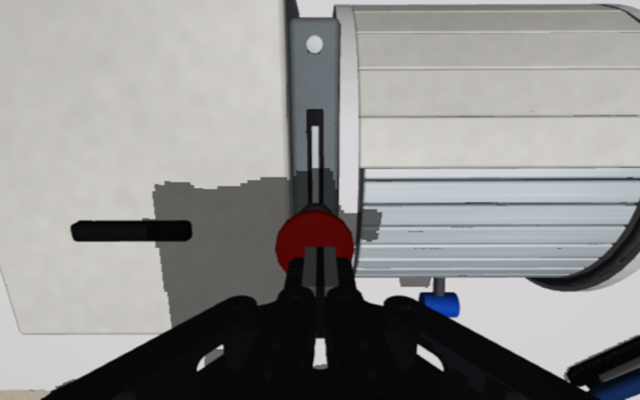

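The fingers are centred over the red cap: in the wrist image the tips sit at (320,250), on the cap. I'll go down.

send_rows(
  dp=[
    [0,0.1,-0.3],
    [0,0.2,-0.6],
    [0,0.2,-0.9],
    [0,0.2,-1.1],
    [0,0.2,-1.3],
  ],
  rot=[
    [0,0,0],
    [0,0,0],
    [0,0,0],
    [0,0,0],
    [0,0,0],
  ],
  jaw=[255,255,255,255,255],
)

```text
clock: 2.75
eef_pos: [612.6, 85.5, 213.0]
ee_rot: [-3.141, -0.043, 0.0]
wrist_force: [-0.3, 0.1, -0.5]
opening: 0.1
```

send_rows(
  dp=[
    [0,0,-0.1],
    [0,0,-0.2],
    [0,0,-0.3],
    [0,0,-0.4],
    [0,0,-0.5],
  ],
  rot=[
    [0,0,0],
    [0,0,0],
    [0,0,0],
    [0,0,0],
    [0,0,0],
  ],
  jaw=[255,255,255,255,255],
)

```text
clock: 3.17
eef_pos: [612.7, 85.5, 208.4]
ee_rot: [-3.141, -0.043, -0.0]
wrist_force: [-1.7, 0.1, 4.7]
opening: -0.1
```

send_rows(
  dp=[
    [0,0,-0.05],
    [0,0,-0.1],
    [0,0,-0.15],
    [0,0,-0.2],
    [0,0,-0.25],
  ],
  rot=[
    [0,0,0],
    [0,0,0],
    [0,0,0],
    [0,0,0],
    [0,0,0],
  ],
  jaw=[255,255,255,255,255],
)

```text
clock: 3.58
eef_pos: [612.7, 85.5, 205.8]
ee_rot: [-3.141, -0.043, -0.0]
wrist_force: [-1.4, -0.1, 3.8]
opening: -0.2
```

The force stays near 4–5 N over 2.5 mm of travel, so the gate is sliding and was open. I'll keep going.

send_rows(
  dp=[
    [0,0,-0.08],
    [0,0,-0.16],
    [0,0,-0.24],
    [0,0,-0.32],
    [0,0,-0.4],
  ],
  rot=[
    [0,0,0],
    [0,0,0],
    [0,0,0],
    [0,0,0],
    [0,0,0],
  ],
  jaw=[255,255,255,255,255],
)

```text
clock: 4.0
eef_pos: [612.7, 85.5, 201.7]
ee_rot: [-3.141, -0.043, -0.0]
wrist_force: [-1.1, -0.4, 3.7]
opening: 0.1
```

send_rows(
  dp=[
    [0,0,-0.08],
    [0,0,-0.16],
    [0,0,-0.24],
    [0,0,-0.32],
    [0,0,-0.4],
  ],
  rot=[
    [0,0,0],
    [0,0,0],
    [0,0,0],
    [0,0,0],
    [0,0,0],
  ],
  jaw=[255,255,255,255,255],
)

```text
clock: 4.42
eef_pos: [612.7, 85.5, 197.7]
ee_rot: [-3.141, -0.043, -0.0]
wrist_force: [-0.3, -0.1, 3.7]
opening: -0.0
```

send_rows(
  dp=[
    [0,0,-0.08],
    [0,0,-0.16],
    [0,0,-0.24],
    [0,0,-0.32],
    [0,0,-0.4],
  ],
  rot=[
    [0,0,0],
    [0,0,0],
    [0,0,0],
    [0,0,0],
    [0,0,0],
  ],
  jaw=[255,255,255,255,255],
)

```text
clock: 4.83
eef_pos: [612.7, 85.5, 193.7]
ee_rot: [-3.141, -0.043, -0.0]
wrist_force: [-0.6, -0.4, 4.1]
opening: -0.1
```

send_rows(
  dp=[
    [0,0,-0.06],
    [0,0,-0.12],
    [0,0,-0.18],
    [0,0,-0.24],
    [0,0,-0.3],
  ],
  rot=[
    [0,0,0],
    [0,0,0],
    [0,0,0],
    [0,0,0],
    [0,0,0],
  ],
  jaw=[255,255,255,255,255],
)

```text
clock: 5.25
eef_pos: [612.8, 85.5, 191.1]
ee_rot: [-3.141, -0.043, -0.001]
wrist_force: [-2.7, -0.6, 10.2]
opening: -0.0
```

Resistance has risen to 10 N with almost no travel, so this is the stop. I'll bring it to about 12 N and hold.

send_rows(
  dp=[
    [0,0,-0.04],
    [0,0,-0.08],
    [0,0,-0.08],
    [0,0,-0.08],
    [0,0,-0.08],
  ],
  rot=[
    [0,0,0],
    [0,0,0],
    [0,0,0],
    [0,0,0],
    [0,0,0],
  ],
  jaw=[255,255,255,255,255],
)

```text
clock: 5.67
eef_pos: [612.8, 85.5, 190.5]
ee_rot: [-3.141, -0.043, -0.001]
wrist_force: [-3.4, -1.0, 12.0]
opening: 0.1
```

send_rows(
  dp=[
    [0,0,0],
    [0,0,0],
    [0,0,0],
    [0,0,0],
    [0,0,0],
  ],
  rot=[
    [0,0,0],
    [0,0,0],
    [0,0,0],
    [0,0,0],
    [0,0,0],
  ],
  jaw=[255,255,255,255,255],
)

```text
clock: 6.08
eef_pos: [612.8, 85.5, 190.5]
ee_rot: [-3.141, -0.043, -0.001]
wrist_force: [-2.6, -1.0, 12.3]
opening: 0.2
```

One more hold for margin.

send_rows(
  dp=[
    [0,0,0],
    [0,0,0],
    [0,0,0],
    [0,0,0],
    [0,0,0],
  ],
  rot=[
    [0,0,0],
    [0,0,0],
    [0,0,0],
    [0,0,0],
    [0,0,0],
  ],
  jaw=[255,255,255,255,255],
)

```text
clock: 6.5
eef_pos: [612.8, 85.5, 190.5]
ee_rot: [-3.141, -0.043, -0.001]
wrist_force: [-3.7, -0.6, 13.0]
opening: 0.0
```

send_rows(
  dp=[
    [0,0,0.3],
    [0,0,1.5],
    [0,0,3.5],
    [0,0,5.5],
    [0,0,7],
  ],
  rot=[
    [0,0,0],
    [0,0,0],
    [0,0,0],
    [0,0,0],
    [0,0,0],
  ],
  jaw=[255,255,255,255,255],
  force=30,
)

```text
clock: 6.92
eef_pos: [612.8, 85.5, 261.2]
ee_rot: [-3.141, -0.043, -0.001]
wrist_force: [-0.6, -0.1, -0.2]
opening: -0.1
```

send_rows(
  dp=[
    [-2.5,-2.6,0],
    [-5,-5.2,0],
    [-7.5,-7.8,0],
    [-10,-10.5,0],
    [-12.3,-13.05,0],
  ],
  rot=[
    [0.06,-2.4,0],
    [0.12,-4.8,0],
    [0.2,-7.2,0],
    [0.26,-9.6,0],
    [0.33,-12,0],
  ],
  jaw=[75,75,75,75,75],
)

```text
clock: 7.33
eef_pos: [487.8, -46.1, 260.1]
ee_rot: [-3.122, -0.043, -0.332]
wrist_force: [2.0, -1.3, -0.5]
opening: 59.8
```

send_rows(
  dp=[
    [0,0,-2],
    [0,0,-4],
    [0,0,-6],
    [0,0,-8],
    [0,0,-9],
  ],
  rot=[
    [0,0,0],
    [0,0,0],
    [0,0,0],
    [0,0,0],
    [0,0,0],
  ],
  jaw=[75,75,75,75,75],
)

```text
clock: 7.75
eef_pos: [489.1, -45.0, 168.0]
ee_rot: [-3.121, -0.042, -0.325]
wrist_force: [1.4, -0.1, -0.4]
opening: 60.0
```

Run:
```python
from station import manip
import cv2
from h import *
s=manip.get_state(); print(s['eef_pos'],s['ee_rot'],s['opening'])
im,d=manip.capture("side"); 
cv2.imwrite("pics/side2.png",cv2.resize(im[130:335,240:480],None,fx=3,fy=2.9)[:,:,::-1].copy())
c=manip.calibration("wrist");im,d=manip.capture("wrist"); cv2.imwrite("pics/wrist2.png",im[:,:,::-1])
for s_,ce,m in blobs(im,(105,140,60),(125,255,255)):
    dd=d[m]; v,u=np.nonzero(m); ok=dd>0
    if not ok.any(): continue
    P=cam(c,np.c_[u,v][ok],dd[ok]); print(s_,ce,np.median(P,0),np.percentile(P,[3,97],axis=0).round(1).tolist())
```

```text
[489.06203157 -44.96895029 168.04530012] [-3.12118046 -0.04224809 -0.3253035 ] 60.04570172397985
[ 296  218   47   32 1392] [319.21551724 232.87428161] [485.61118566 -43.41132629  73.30692782] [[474.2, -59.6, 65.9], [495.0, -26.9, 75.5]]
[595 350  45  40 935] [620.85882353 371.04064171] [ 367.51548265 -305.20275675   48.06728302] [[355.0, -318.5, 45.3], [382.7, -288.6, 49.9]]
```

View pics/side2.png

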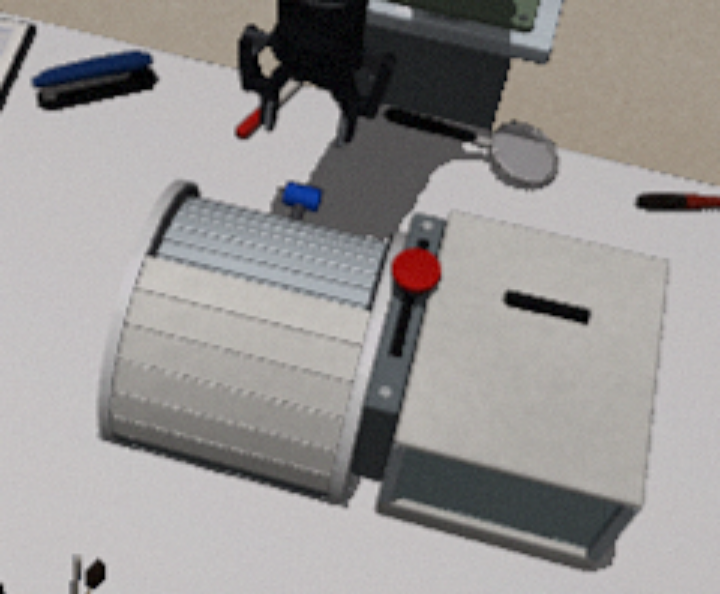

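View pics/wrist2.png

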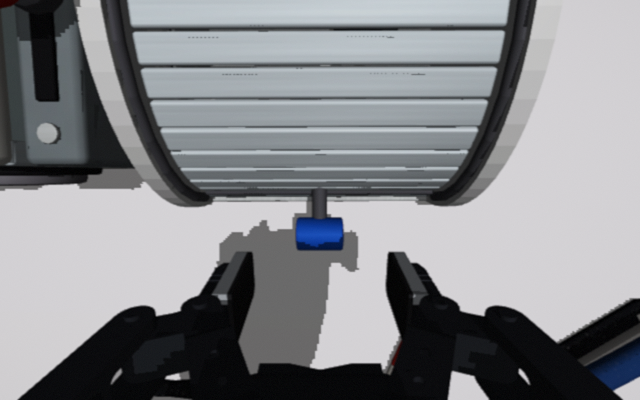

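The cap stays down at side (416,270). In the wrist view the pull at (319,233) lies midway between the fingers at (240,280) and (400,280). I'll go down and grip it.

send_rows(
  dp=[
    [0,0.07,-2.5],
    [0,0.07,-5],
    [0,0.07,-7],
    [0,0.07,-8.5],
    [0,0.07,-9.5],
  ],
  rot=[
    [0,0,0],
    [0,0,0],
    [0,0,0],
    [0,0,0],
    [0,0,0],
  ],
  jaw=[75,75,75,75,75],
)

```text
clock: 8.27
eef_pos: [496.1, -45.1, 80.5]
ee_rot: [-3.122, -0.043, -0.306]
wrist_force: [1.2, -0.3, 0.4]
opening: 60.1
```

send_rows(
  dp=[
    [0,0,-1],
    [0,0,-2],
    [0,0,-2.8],
    [0,0,-3],
    [0,0,-3],
  ],
  rot=[
    [0,0,0],
    [0,0,0],
    [0,0,0],
    [0,0,0],
    [0,0,0],
  ],
  jaw=[75,75,75,75,75],
)

```text
clock: 8.68
eef_pos: [505.3, -46.2, 58.8]
ee_rot: [-3.122, -0.043, -0.284]
wrist_force: [-0.4, 0.1, -0.7]
opening: 60.2
```

send_rows(
  dp=[
    [0,0,0],
    [0,0,0],
    [0,0,0],
    [0,0,0],
    [0,0,0],
  ],
  rot=[
    [0,0,0],
    [0,0,0],
    [0,0,0],
    [0,0,0],
    [0,0,0],
  ],
  jaw=[120,180,220,220,220],
  force=30,
)

```text
clock: 9.1
eef_pos: [504.9, -44.2, 59.4]
ee_rot: [-3.119, -0.047, -0.284]
wrist_force: [-1.5, 13.0, 12.8]
opening: 34.5
```

Run:
```python
from station import manip
import cv2
from h import *
s=manip.get_state(); print(s['eef_pos'],s['ee_rot'],s['opening'],s['wrist_force'])
im,d=manip.capture("wrist"); cv2.imwrite("pics/wrist3.png",im[:,:,::-1])
```

```text
[504.94250996 -44.22368755  59.43734117] [-3.11915428 -0.04684394 -0.28355944] 34.492696704342485 [-1.5039318  12.95531144 12.75706869]
```

View pics/wrist3.png

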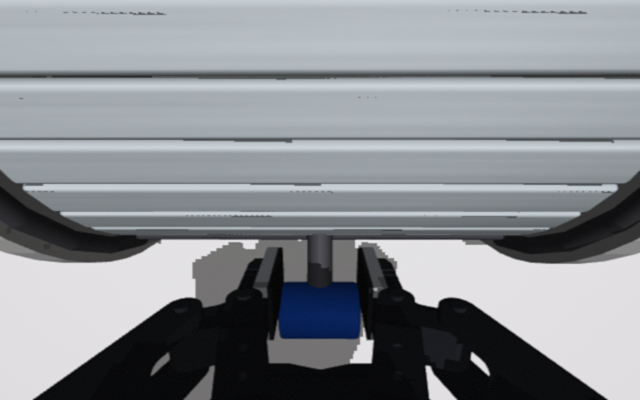

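The arm did not reach the commanded pose: the TCP is at (505,-44,59). The pads grip only the inner part of the pull, at wrist (320,310), and there is a 13 N side force. I'll check the joints, then reopen and approach with the tool vertical.

Run:
```python
from station import manip
s=manip.get_state(); print(s['joint_pos'].round(3),s['wrist_torque'].round(2))
```

```text
[ 0.048  0.87  -0.022  2.089 -0.405  0.003 -1.101] [2.99 0.28 0.34]
```

send_rows(
  dp=[
    [0,0,0],
    [0,0,0],
    [0,0,0],
    [0,0,0],
    [0,0,0],
  ],
  rot=[
    [0,0,0],
    [0,0,0],
    [0,0,0],
    [0,0,0],
    [0,0,0],
  ],
  jaw=[75,75,75,75,75],
)

```text
clock: 9.57
eef_pos: [504.7, -46.4, 58.7]
ee_rot: [-3.122, -0.043, -0.283]
wrist_force: [0.0, 0.5, -0.7]
opening: 59.7
```

send_rows(
  dp=[
    [0,0,1.5],
    [0,0,3],
    [0,0,5],
    [0,0,6],
    [0,0,6],
  ],
  rot=[
    [0,0,0],
    [-0.1,4,0],
    [-0.2,8,0],
    [-0.33,10,0],
    [-0.33,10,0],
  ],
  jaw=[75,75,75,75,75],
)

```text
clock: 9.98
eef_pos: [506.4, -46.0, 120.7]
ee_rot: [-3.139, -0.045, -0.011]
wrist_force: [-0.2, -1.0, -0.4]
opening: 60.2
```

Run:
```python
from station import manip
s=manip.get_state(); print(s['joint_pos'].round(3),s['eef_pos'],s['ee_rot'])
```

```text
[-0.102  0.796  0.242  1.865 -0.359  0.516 -1.159] [506.35734735 -45.98908178 120.7101216 ] [-3.13920855 -0.04483273 -0.01109016]
```

send_rows(
  dp=[
    [-0.7,0.05,0],
    [-1.4,0.1,-1],
    [-2.1,0.15,-2],
    [-2.1,0.15,-3],
    [-2.1,0.15,-4],
  ],
  rot=[
    [0,0,0],
    [0,0,0],
    [0,0,0],
    [0,0,0],
    [0,0,0],
  ],
  jaw=[75,75,75,75,75],
)

```text
clock: 10.4
eef_pos: [482.2, -45.0, 77.6]
ee_rot: [-3.138, -0.042, -0.009]
wrist_force: [-0.2, -1.1, 0.4]
opening: 60.3
```

send_rows(
  dp=[
    [0,0,-1],
    [0,0,-2],
    [0,0,-3],
    [0,0,-3.6],
    [0,0,-3.6],
  ],
  rot=[
    [0,0,0],
    [0,0,0],
    [0,0,0],
    [0,0,0],
    [0,0,0],
  ],
  jaw=[75,75,75,75,75],
)

```text
clock: 10.82
eef_pos: [482.7, -44.9, 41.4]
ee_rot: [-3.138, -0.042, -0.007]
wrist_force: [0.4, 0.5, 0.2]
opening: 60.8
```

Run:
```python
from station import manip
import cv2
from h import *
s=manip.get_state(); print(s['joint_pos'].round(3),s['eef_pos'],s['ee_rot'],s['opening'],s['wrist_force'])
im,d=manip.capture("wrist"); cv2.imwrite("pics/wrist4.png",im[:,:,::-1])
```

```text
[-0.039  0.92   0.124  1.986 -0.413  0.256 -1.107] [482.67123024 -44.88905617  41.36974068] [-3.13792311 -0.04224499 -0.00682672] 60.76034280879548 [0.43249608 0.53885828 0.22350813]
```

View pics/wrist4.png

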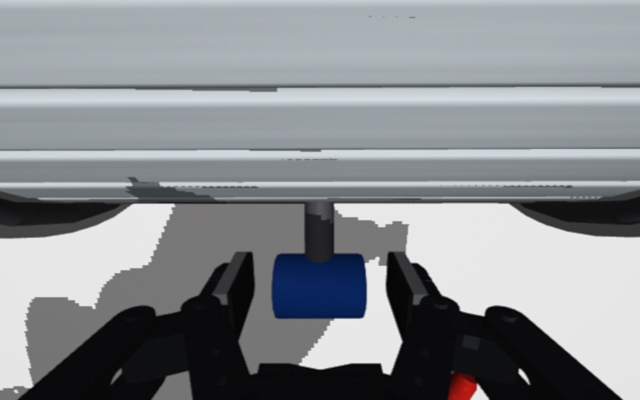

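The pull at (319,286) is centred between the pads. I'll shift +2.5 mm in x and close.

send_rows(
  dp=[
    [0.25,0.0,0.1],
    [0.25,0.0,0.1],
    [0.25,0.0,0.1],
    [0.25,0.0,0.1],
    [0.25,0.0,0.1],
  ],
  rot=[
    [0,0,0],
    [0,0,0],
    [0,0,0],
    [0,0,0],
    [0,0,0],
  ],
  jaw=[75,120,150,190,190],
  force=25,
)

```text
clock: 11.28
eef_pos: [486.5, -44.5, 44.2]
ee_rot: [-3.138, -0.043, -0.011]
wrist_force: [-0.8, 2.0, 6.4]
opening: 35.7
```

send_rows(
  dp=[
    [0,0,0],
    [0,0,0],
    [0,0,0],
    [0,0,0],
    [0,0,0],
  ],
  rot=[
    [0,0,0],
    [0,0,0],
    [0,0,0],
    [0,0,0],
    [0,0,0],
  ],
  jaw=[190,190,190,190,190],
)

```text
clock: 11.7
eef_pos: [486.5, -44.5, 44.2]
ee_rot: [-3.138, -0.044, -0.011]
wrist_force: [0.0, 1.8, 6.2]
opening: 35.6
```

Run:
```python
from station import manip
import cv2
from h import *
s=manip.get_state(); print(s['eef_pos'],s['ee_rot'],s['opening'],s['wrist_force'])
im,d=manip.capture("wrist"); cv2.imwrite("pics/wrist5.png",im[:,:,::-1])
p0=s['eef_pos']; yaw=0.027
for q in range(0,85,8):
    q=min(q,79); a=np.deg2rad(12); b=np.deg2rad(12+q)
    dx=155*(np.cos(a)-np.cos(b)); dz=155*(np.sin(b)-np.sin(a))
    print(q,np.round(np.array([dx*np.cos(yaw),dx*np.sin(yaw),dz])/10,2))
```

```text
[486.49171153 -44.53615856  44.15545187] [-3.13799296 -0.04352376 -0.0112458 ] 35.57295985898754 [0.02713882 1.81474112 6.18699927]
0 [0. 0. 0.]
8 [0.6  0.02 2.08]
16 [1.48 0.04 4.05]
24 [2.62 0.07 5.89]
32 [4.01 0.11 7.54]
40 [5.62 0.15 8.99]
48 [ 7.41  0.2  10.2 ]
56 [ 9.35  0.25 11.15]
64 [11.41  0.31 11.82]
72 [13.54  0.37 12.19]
79 [15.43  0.42 12.28]
```

View pics/wrist5.png

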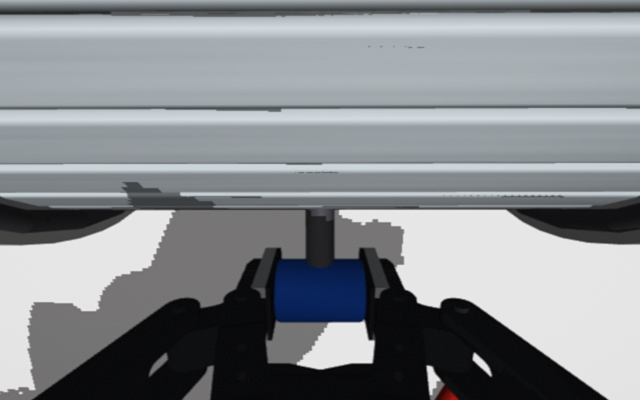

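The grip is good: opening 35.6 mm, matching the 36 mm pull, with the barrel centred at (319,290). I'll lift along the arc.

send_rows(
  dp=[
    [0.26,0.01,1.05],
    [0.6,0.02,2.08],
    [1.0,0.03,3.08],
    [1.48,0.04,4.05],
    [2.02,0.05,4.99],
  ],
  rot=[
    [0,0,0],
    [0,0,0],
    [0,0,0],
    [0,0,0],
    [0,0,0],
  ],
  jaw=[190,190,190,190,190],
)

```text
clock: 12.17
eef_pos: [506.6, -43.9, 94.2]
ee_rot: [-3.138, -0.044, -0.01]
wrist_force: [4.4, 2.4, -8.1]
opening: 35.5
```

send_rows(
  dp=[
    [0.6,0.02,0.9],
    [1.27,0.04,1.75],
    [1.99,0.06,2.55],
    [2.77,0.08,3.31],
    [3.6,0.1,4.0],
  ],
  rot=[
    [0,0,0],
    [0,0,0],
    [0,0,0],
    [0,0,0],
    [0,0,0],
  ],
  jaw=[190,190,190,190,190],
)

```text
clock: 12.58
eef_pos: [542.5, -42.8, 134.0]
ee_rot: [-3.138, -0.044, -0.009]
wrist_force: [2.2, 2.1, -7.3]
opening: 35.5
```

send_rows(
  dp=[
    [0.87,0.02,0.64],
    [1.79,0.05,1.21],
    [2.75,0.07,1.72],
    [3.73,0.1,2.16],
    [4.75,0.13,2.53],
  ],
  rot=[
    [0,0,0],
    [0,0,0],
    [0,0,0],
    [0,0,0],
    [0,0,0],
  ],
  jaw=[190,190,190,190,190],
)

```text
clock: 13.0
eef_pos: [589.9, -41.4, 159.1]
ee_rot: [-3.138, -0.044, -0.008]
wrist_force: [-0.0, 1.7, -6.0]
opening: 35.4
```

send_rows(
  dp=[
    [1.04,0.03,0.3],
    [2.1,0.06,0.52],
    [3.17,0.09,0.67],
    [4.25,0.12,0.75],
    [4.7,0.13,0.76],
  ],
  rot=[
    [0,0,0],
    [0,0,0],
    [0,0,0],
    [0,0,0],
    [0,0,0],
  ],
  jaw=[190,190,190,190,190],
)

```text
clock: 13.42
eef_pos: [637.5, -40.0, 166.5]
ee_rot: [-3.137, -0.044, -0.01]
wrist_force: [-3.0, 4.2, 2.5]
opening: 35.7
```

send_rows(
  dp=[
    [0,0,0],
    [0,0,0],
    [0,0,0],
    [0,0,0],
    [0,0,0],
  ],
  rot=[
    [0,0,0],
    [0,0,0],
    [0,0,0],
    [0,0,0],
    [0,0,0],
  ],
  jaw=[190,190,190,190,190],
)

```text
clock: 13.83
eef_pos: [636.6, -40.0, 166.5]
ee_rot: [-3.137, -0.044, -0.01]
wrist_force: [1.0, 5.6, -0.4]
opening: 35.8
```

Run:
```python
from station import manip
import cv2
from h import *
s=manip.get_state(); print(s['eef_pos'],s['opening'],s['wrist_force'])
im,d=manip.capture("wrist"); cv2.imwrite("pics/wrist6.png",im[:,:,::-1])
```

```text
[636.59269159 -40.03900082 166.53492415] 35.77899973076761 [ 1.03280009  5.59452023 -0.44377185]
```

View pics/wrist6.png

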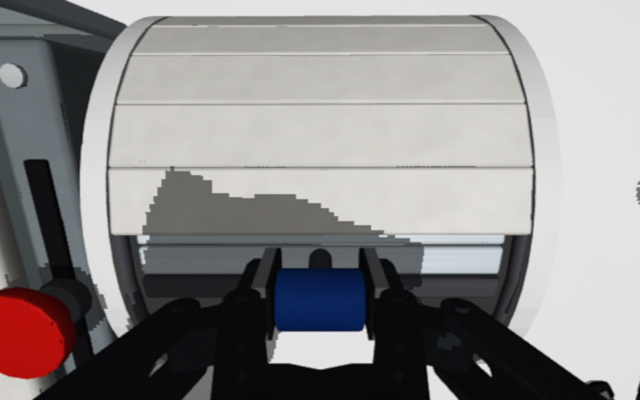

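The pull is at the top of the chamber at (319,298) with the shutter slats behind it, still held. I'll release and go straight up.

send_rows(
  dp=[
    [0,0,0],
    [0,0,0],
    [0,0,0],
    [0,0,0],
    [0,0,0],
  ],
  rot=[
    [0,0,0],
    [0,0,0],
    [0,0,0],
    [0,0,0],
    [0,0,0],
  ],
  jaw=[150,100,75,75,75],
)

```text
clock: 14.3
eef_pos: [636.8, -40.9, 166.5]
ee_rot: [-3.138, -0.042, -0.01]
wrist_force: [0.3, -1.0, 0.9]
opening: 60.3
```

send_rows(
  dp=[
    [0,0,1],
    [0,0,3],
    [0,0,6],
    [0,0,9],
    [0,0,11],
  ],
  rot=[
    [0,0,0],
    [0,0,0],
    [0,0,0],
    [0,0,0],
    [0,0,0],
  ],
  jaw=[75,75,75,75,75],
)

```text
clock: 14.72
eef_pos: [637.1, -41.0, 280.1]
ee_rot: [-3.139, -0.043, -0.014]
wrist_force: [0.4, 0.1, -0.2]
opening: 60.2
```

send_rows(
  dp=[
    [-2,-3,0],
    [-4,-6,0],
    [-6,-9,0],
    [-8,-12,0],
    [-10,-15,0],
  ],
  rot=[
    [0,0,0],
    [0,0,0],
    [0,0,0],
    [0,0,0],
    [0,0,0],
  ],
  jaw=[75,75,75,75,75],
)

```text
clock: 15.13
eef_pos: [535.7, -192.0, 277.3]
ee_rot: [-3.139, -0.043, -0.011]
wrist_force: [0.4, -0.8, -0.2]
opening: 60.0
```

Run:
```python
from station import manip
import cv2
from h import *
T0=dict(np.load("top0.npz")); S0=dict(np.load("side0.npz"))
s=manip.get_state(); print(s['eef_pos'],s['wrist_force'],s['clock'])
for n,c in(("top",T0),("side",S0)):
    im,d=manip.capture(n); cv2.imwrite(f"pics/{n}9.png",im[:,:,::-1])
    for nm,lo,hi in(("red",(0,150,80),(8,255,255)),("blue",(105,140,60),(125,255,255)),("yel",(15,150,80),(30,255,255))):
        for tag,I,D in(("old",c['im'],c['d']),("new",im,d)):
          for s_,ce,m in blobs(I,lo,hi):
            dd=D[m]; v,u=np.nonzero(m); ok=dd>0
            if ok.any(): print(n,nm,tag,ce.round(1),np.median(cam(c,np.c_[u,v][ok],dd[ok]),0).round(1))
```

```text
[ 535.65009207 -191.97546372  277.33765693] [ 0.36355945 -0.83503361 -0.19321367] 15.1333
top red old [235.6 158.9] [612.4  86.8 210.6]
top red old [332.7 268. ] [ 366.7 -133.5   16.1]
top red new [141.2  37.1] [947.8 375.5  62. ]
top red new [237.4 160.4] [612.5  87.  193.7]
top blue old [298.4 221.1] [485.2 -42.9  72.8]
top blue new [295.2 148.7] [640.4 -38.5 196.1]
top yel old [428.4 160.6] [ 648.6 -368.6   56. ]
top yel new [497.3 137.3] [ 711.3 -542.4   61.7]
side red old [324. 171.] [ 369.2 -136.    13.8]
side red old [492.8 198.7] [309.7 398.1  14.7]
side red old [379.1 219. ] [614.8  83.7 210.2]
side red new [324. 171.] [ 370.  -135.5   14.2]
side red new [486.5 198.8] [315.  387.1  14.2]
side red new [378.3 222.4] [615.4  83.8 193. ]
side blue old [270.2 152.6] [ 376.  -317.5   47.2]
side blue old [340.4 197.2] [491.4 -45.8  72. ]
side blue new [270.2 152.8] [ 378.9 -318.3   47.6]
side blue new [326.1 219.3] [647.7 -41.7 194.8]
side yel old [218.6 220.1] [ 655.  -371.2   35.5]
side yel old [153.2 214.3] [ 710.7 -544.8   61.4]
side yel old [482.6 379.4] [858.3 400.7  46.6]
side yel old [332.4 378. ] [958.8  73.8  38.7]
side yel old [513.2 383.4] [842.5 476.5  46.8]
side yel new [218.7 220.2] [ 654.6 -370.1   35.6]
side yel new [153.2 214.3] [ 711.  -545.5   61.8]
side yel new [506.7 377.6] [827.6 463.9  46.9]
side yel new [332.4 377.9] [958.8  74.5  38.9]
side yel new [479.1 381.3] [865.6 397.2  46.3]
```

View pics/side9.png

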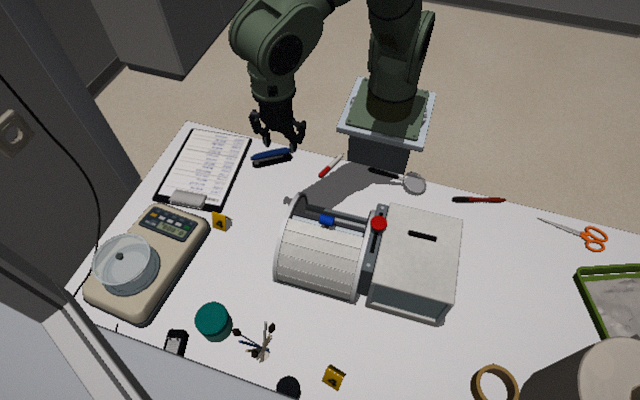

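View pics/top9.png

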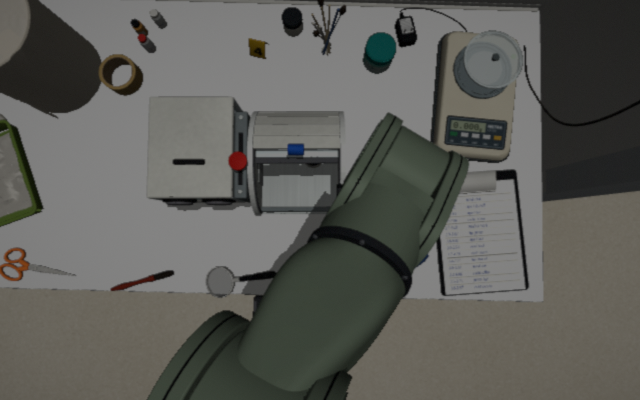

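The shutter stands open: the pull is at side (326,219), world about (641,-40), on top of the axis. The cap top is at 193 mm, which puts the rod top at about 176 mm. The stapler and tent have not moved. I'll wait one call, check again and hand in.

send_rows(
  dp=[
    [0,0,0],
    [0,0,0],
    [0,0,0],
    [0,0,0],
    [0,0,0],
  ],
  rot=[
    [0,0,0],
    [0,0,0],
    [0,0,0],
    [0,0,0],
    [0,0,0],
  ],
  jaw=[75,75,75,75,75],
)

```text
clock: 15.65
eef_pos: [537.2, -190.0, 276.4]
ee_rot: [-3.138, -0.045, -0.01]
wrist_force: [0.3, 0.6, 0.7]
opening: 60.4
```

Run:
```python
from station import manip
from h import *
im,d=manip.capture("side")
print([ce.round(1) for _,ce,_ in blobs(im,(105,140,60),(125,255,255))])
print(manip.finish_job())
```

```text
[array([270.5, 152.8]), array([326. , 219.3])]
the job is handed in; nothing more can be done
None
```

The gate is shut and the shutter stands open by itself. I handed the job in at about 15.7 s; the hand-in gives no verdict.

- **Gate:** It had been stuck open. The cap slid down about 17 mm under roughly 4 N, then stopped. I held it there at 12–13 N for about 0.8 s with the shutter still down.
- **Shutter:** I gripped the pull by its flat ends, lifted it along its arc to the top and let go.
- **Missed first grasp:** With the tool tilted, joint 6 ran into its limit and the pads caught the pull off-centre, with about 13 N to the side and 13 N vertically. I opened, backed off and gripped again with the tool vertical.
- **Last checks:**
  - The pull is at the top and did not move between two pictures.
  - The cap top is at about 193 mm, so the rod top is at about 176 mm, under the 199 mm limit.
  - The stapler and tent are within about 3 mm of where they were. That difference is within measuring noise.
  - The gripper is clear of everything.
- **Not checked:** I did not measure the jar. Nothing went into the chamber.

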